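# Fill the blank carrier at the band saw and hold it up level

## Task

Stand the loose aluminium blank upright in the empty pocket of the blue carrier and let go of it; then take the carrier by its black handle, lift it about 10 cm straight up off its wooden battens and keep it level, both blanks in their pockets. Finish while still holding it steady in the air: do not put it down or let go. Leave the brass offcut, the square tube, the oil bottle and the brush where they are.

Things in the scene. Friction and masses are not known exactly. Their poses are not given: they have to be found in the camera images.
- carrier: Blue carrier for two round blanks, loose, about 0.3 kg empty: base plate 66 x 240 mm, 4 mm thick, a square pocket with a dark floor near each end, a handle bridge in the middle. Origin: centre of the underside (30 mm above the work surface at the start, as it lies on two wooden battens); z up, y along its length towards the empty pocket, x across. It can lie at any yaw. Overall height 95 mm.
- carrier_handle (a point): Centre of the carrier's black handle bar: 14 mm thick (along the carrier's x), 70 mm long (along its y), 22 mm high, on two 8 mm posts 54 mm apart; 84 mm above the carrier's underside. Axes as the carrier's. Grip it across its thickness from above; it is over the middle of the carrier, so the loaded carrier balances here to within the small difference between its blanks.
- pocket_empty (a point): Centre of the floor of the empty pocket, 90 mm from the carrier's middle on its +y side, 4 mm above the carrier's underside. Inside 50 x 50 mm, walls 3 mm thick and 18 mm high above this floor. Axes as the carrier's.
- pocket_full (a point): The same for the other pocket, at -90 mm on the carrier's y; it already holds a blank.
- blank_in_center (a point): Centre (half-way up) of the aluminium blank already standing in the full pocket: cylinder 40 mm in diameter, 65 mm high, about 0.2 kg; z along its axis.
- blank_center (a point): Centre (half-way up) of the loose aluminium blank, which stands upright on the work surface: a silvery cylinder 40 mm in diameter, 65 mm high, about 0.2 kg; z along its axis.
- brass_center (a point): Centre of the brass offcut, not to be disturbed: a yellow cylinder 40 mm in diameter, 42 mm high, standing upright on the work surface. It and the loose blank may have changed places.
- rest: Fixed support under the carrier: two wooden battens, each 100 x 24 mm, on a thin rubber sheet, lying 170 mm apart under the carrier's pockets. Origin on the work surface; batten tops 30 mm above it.
- tube: Bystander: square steel tube offcut 40 x 40 x 120 mm, lying along its y. Origin: centre of its underside.
- oil: Bystander: white oil bottle with a red cap, 60 mm in diameter, 150 mm high. Origin: centre of its underside.
- brush: Bystander: hand brush lying flat. Wooden handle, 200 mm long, 42 mm wide, 20 mm thick, lying along its x. Origin: mid-length, on the work surface.
There are look-alikes about, which are no part of the job. What is shaped like the part that bears blank_in_center but green is not meant.

How it is judged:
By the outcome, as a careful person would: the job done as asked, in the order asked, and still so for the second after the job is handed in, while the arm keeps its last pose, push and grip.
It also fails if it takes over 54 s, if anything falls off the work surface, if the arm or the gripper's body presses on something with over 40 N, if the wrist force passes 120 N, or if a joint passes its speed limit or range.

## Robot

A 7-joint arm with a two-finger parallel gripper is mounted at the origin on the work surface. World frame = base frame: x ahead of the robot, y to its left, z up, the work surface at z = 0. Lengths are in m, angles in rad, forces in N, time in s.
With the tool pointing down it reaches from about 0.4 to 0.85 m from the base axis. Payload 4.5 kg.
Tool frame: the origin (TCP) lies at the centre of the arm's flange, where the gripper is bolted on; the fingertips stand 173 mm ahead of it and the grasp point (between the pads) lies 155 mm ahead of it (arm.nose_length is the distance from the TCP to the fingertips, in m); z points along the fingers, y is the direction in which the jaws open and shut (so a half turn about z gives the same grasp; the last joint's range is limited). The gripper opens to 85 mm and grips with 20 to 120 N. Pads are 22 mm wide; open, the fingers measure 114 mm over their backs; the gripper's body (76 mm by 85 mm) begins 54 mm behind the grasp point. The pads swing forward as they close: fully open they stand 13 mm farther back than shut.
Start: joints at [1.287, 0.689, -0.195, 1.565, 0.157, 0.902, -0.215], TCP at [0.195, -0.594, 0.405] pointing down, gripper open.
Joint ranges: [-3.01, 3.01], [-0.46, 2.08], [-1.47, 1.51], [0.13, 2.56], [-1, 4.14], [0.04, 2.09], [-2.66, 2.66]. Speed limits (rad/s): [2.57, 2.57, 3.14, 3.14, 3.14, 3.14, 3.14].

## Interface

Orientations are given as a rotation vector (axis times angle).
In Python, from workcell import arm, eyes gives the robot as it stands.
- The arm moves only by the tool send_rows, never from a script. Its argument "steps" is a list that holds one entry, the list of rows, each a list of 7 numbers: the turn, a rotation vector about the world's x, y, z in degrees, then the shift along the world's x, y, z in m, then the finger opening in m, from 0 to 0.0854. In form: [[[wx, wy, wz, dx, dy, dz, gripper], ...]]. A call has 1 to 5 rows; each row is the pose to reach, as a shift and turn from the pose commanded when the call began; what a row does not reach only later rows make up. A row lasts 1/12 s, in which the tool goes at most 41.7 mm and 7.16 degrees, less where a joint would pass 70% of its speed; a pose out of reach is approached as far as the arm can. A call with a gripper value outside its range is refused whole. The fingers move at their own pace and stop on an object; the grip force is fixed at half the most. Time passes only in rows, so rows that repeat a pose let the fingers close. It gives the time, the measured TCP pose, the force and the opening at its end, in the units of the state.
- arm.sense(): the state, without advancing time (a new reading comes with each control period).
- eyes.get_image(name): name is "side" or "top"; returns the picture (420x560x3 uint8, blue, green, red); there is no depth.
- eyes.camera_model(name): a dict with "fx", "fy", "cx", "cy" (pixels), "R" (3x3) and "t" (3): a world point X has camera coordinates R X + t. Camera axes: x right, y down, z forward; pixel columns grow to the right and rows downward; lengths in m; the calibration is good to about 2 mm. A picture is of the moment at which its call begins. camera_model takes no time and is no camera call.
- arm.job_done(): hands the job in, once; it reports no verdict.
The state is a dict: "t": time; "qpos": joint angles; "dq": joint speeds; "tau": joint torques, N m; "tool_pos": TCP position; "tcp_rot": TCP orientation; "force": force on the tool from outside, world axes, zero at the start; "wrist_torque": the same for the moment, N m; "finger_gap": finger opening in m.
Only numpy, scipy, OpenCV 4.12 (cv2) and the standard library are available. Lean on these libraries where they do the work, as an engineer would, in place of code of your own. Each camera call takes 0.05 s, during which the arm holds its last target.

## Working session

There is one attempt and no reset: what is moved stays moved. The work goes in short steps, Python scripts to look and compute and a tool call to move; the robot and the scene stay as the last step left them, time stands still between calls to the robot, and variables do not carry over. Pictures are saved under pics/ and viewed, and the job is handed in when it is done.

Besides the shell and the picture viewer there is one more tool, called after "Call:" as name([rows], argument=value, ...), one row to a line, values as JSON. send_rows: Moves the arm, as the interface text tells. Its arguments: {"type":"object","properties":{"steps":{"type":"array"}},"required":["steps"]}

```bash
mkdir -p pics
python3 - <<'E'
from workcell import arm, eyes
import cv2
for n in("side","top"):
    im=eyes.get_image(n);cv2.imwrite(f"pics/{n}0.png",im)
    m=eyes.camera_model(n);print(n,{k:(v if not hasattr(v,'tolist') else v.tolist()) for k,v in m.items()})
print(arm.sense(),arm.nose_length)
E
```

```text
side {'fx': 493.94867476126115, 'fy': 493.94867476126115, 'cx': 288.80337497873256, 'cy': 204.8870179311969, 'R': [[-0.9967039877532836, -0.08012887958092796, 0.012669785073441105], [-0.06486033717660122, 0.6932969245241315, -0.7177273236450723], [0.04872676326249924, -0.7161834521283537, -0.6962089955174914]], 't': [0.6062038349051523, 0.08931945764496273, 1.3846538261596295]}
top {'fx': 383.282346543338, 'fy': 383.282346543338, 'cx': 277.1904992229402, 'cy': 220.28249343865886, 'R': [[-0.0038979082496885553, -0.9998870622889672, 0.014514440341114014], [-0.9921571198994142, 0.0020535527368794413, -0.12498012783661076], [0.12493620669836153, -0.014887766397132978, -0.9920530725054623]], 't': [0.013380241968450429, 0.5976998945768496, 1.0407709765429902]}
{'t': 0.1, 'qpos': array([ 1.28676814,  0.68991269, -0.19453723,  1.56624726,  0.1572788 ,
        0.90249394, -0.21511827]), 'dq': array([-0.0011449 , -0.00211127,  0.00043237, -0.00104225,  0.00022669,
       -0.00020721,  0.00078229]), 'tau': array([-3.51200171e-03, -5.40605593e+01, -1.27172124e+00, -1.58985239e+01,
        9.26960434e-03,  4.44365942e-03, -6.01610015e-07]), 'tool_pos': array([ 0.1952094 , -0.59341925,  0.40395465]), 'tcp_rot': array([-3.10038011e+00, -4.96977716e-01,  5.59055641e-04]), 'force': array([-0.07252337, -0.50796343,  0.87531245]), 'wrist_torque': array([-0.01551294, -0.03646436,  0.01287623]), 'finger_gap': 0.0852628613862929} 0.1734
```

View pics/side0.png

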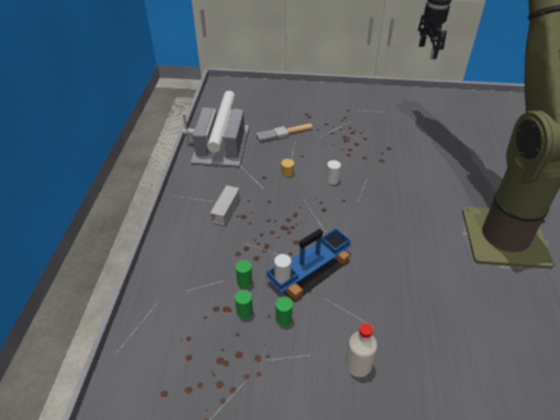

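View pics/top0.png

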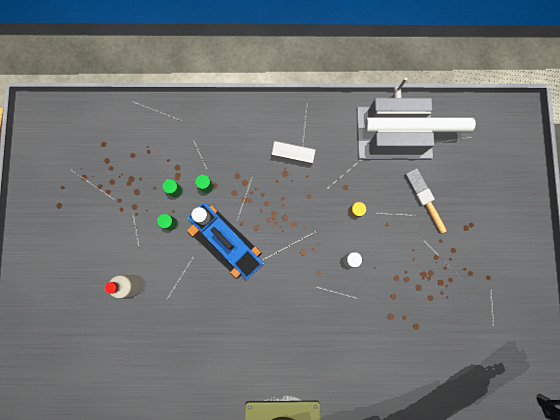

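The top view shows the carrier around (226,241), with its empty pocket at about (247,263). The loose blank is at (355,260), the brass at (359,209), and the green look-alikes are near (165–203, 180–222). I'll enlarge crops to measure these.

Run:
```python
import cv2
t=cv2.imread("pics/top0.png");s=cv2.imread("pics/side0.png")
def c(im,x,y,w,h,k,n): cv2.imwrite(n,cv2.resize(im[y:y+h,x:x+w],None,fx=k,fy=k,interpolation=cv2.INTER_CUBIC))
c(t,180,195,90,90,6,"pics/t_car.png")
c(t,330,190,50,90,6,"pics/t_bl.png")
c(s,260,220,100,80,7,"pics/s_car.png")
c(s,270,145,80,50,8,"pics/s_bl.png")
```

```text
(no output)
```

View pics/t_car.png

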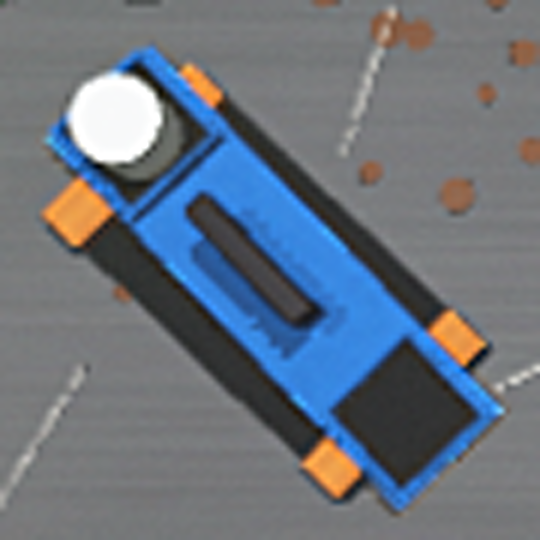

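View pics/t_bl.png

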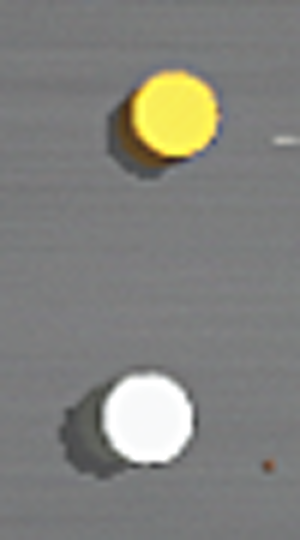

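View pics/s_car.png

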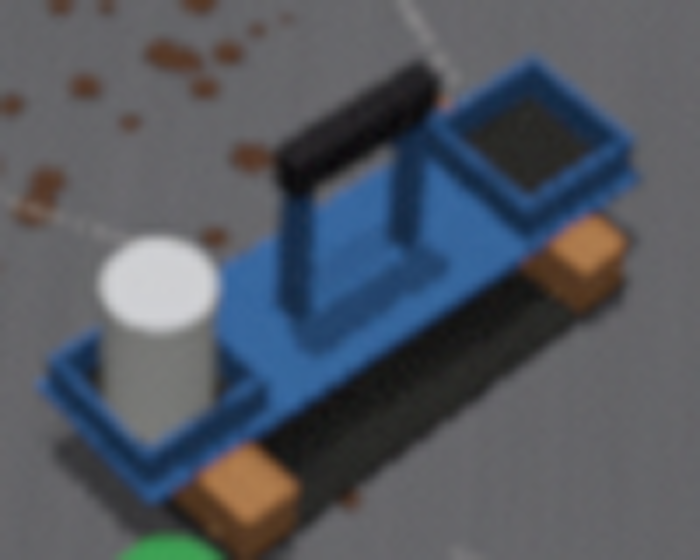

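View pics/s_bl.png

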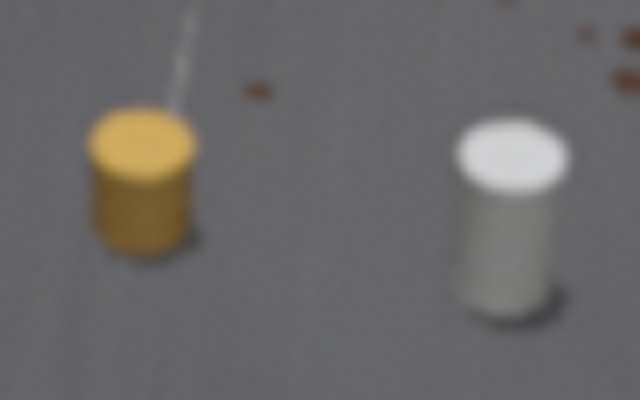

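```bash
cat > h.py <<'E'
from workcell import arm, eyes
import numpy as np, cv2
def ray(n,px,z):
    m=eyes.camera_model(n);R=np.array(m['R']);t=np.array(m['t'])
    c=-R.T@t; d=R.T@np.array([(px[0]-m['cx'])/m['fx'],(px[1]-m['cy'])/m['fy'],1.])
    return c+d*(z-c[2])/d[2]
def proj(n,X):
    m=eyes.camera_model(n);p=np.array(m['R'])@np.array(X)+np.array(m['t'])
    return np.array([m['fx']*p[0]/p[2]+m['cx'],m['fy']*p[1]/p[2]+m['cy']])
def up(o,k,p): return [(p[0]+.5)/k-.5+o[0],(p[1]+.5)/k-.5+o[1]]
E
python3 - <<'E'
from h import *
T=lambda p,z:ray('top',up((180,195),6,p),z)
B=lambda p,z:ray('top',up((330,190),6,p),z)
S=lambda p,z:ray('side',up((260,220),7,p),z)
L=lambda p,z:ray('side',up((270,145),8,p),z)
np.set_printoptions(precision=4,suppress=True)
for n,a,b in [("handle",T((253,259),.125),S((358,128),.114)),("blank_in",T((116,118),.099),S((158,284),.099)),
 ("rim ctr",T((405,412),.045),S((534,142),.052)),("loose",B((148,419),.065),L((512,156),.065)),("brass",B((175,114),.042),L((143,145),.042))]: print(n,a,b)
h0,h1=T((200,203),.125),T((307,316),.125);print("bar",np.linalg.norm(h1-h0),np.degrees(np.arctan2(*(h1-h0)[1::-1])))
for p in [(500,410),(400,510),(148,47),(47,140)]: print("base corner",T(p,.034))
E
```

```text
handle [0.5419 0.1552 0.125 ] [0.5428 0.1573 0.114 ]
blank_in [0.6065 0.2198 0.099 ] [0.6077 0.2219 0.099 ]
rim ctr [0.4778 0.095  0.045 ] [0.4766 0.1022 0.052 ]
loose [ 0.4868 -0.1967  0.065 ] [ 0.4881 -0.195   0.065 ]
brass [ 0.6299 -0.2185  0.042 ] [ 0.6304 -0.2163  0.042 ]
bar 0.06703579388875157 -136.32990839654428
base corner [0.4787 0.0517 0.034 ]
base corner [0.4331 0.0977 0.034 ]
base corner [0.6496 0.2178 0.034 ]
base corner [0.6054 0.2642 0.034 ]
```

```bash
cat > ov.py <<'E'
from h import *
def P(c,yaw,p,z0=.03):
    a=np.radians(yaw-90);x,y,z=p
    return [c[0]+np.cos(a)*x-np.sin(a)*y,c[1]+np.sin(a)*x+np.cos(a)*y,z0+z]
def box(cx,cy,hx,hy,z): return [(cx-hx,cy-hy,z),(cx+hx,cy-hy,z),(cx+hx,cy+hy,z),(cx-hx,cy+hy,z)]
E
python3 - <<'E'
from ov import *
C=(0.542,0.157);Y=-135.9
for n,o,k,w,h in [("top",(180,195),6,90,90),("side",(260,220),7,100,80)]:
    im=cv2.imread(f"pics/{n}0.png")[o[1]:o[1]+h,o[0]:o[0]+w];im=cv2.resize(im,None,fx=k,fy=k,interpolation=cv2.INTER_CUBIC)
    for b,col in [(box(0,0,.033,.12,.004),(0,255,255)),(box(0,90e-3,.025,.025,.022),(0,0,255)),(box(0,90e-3,.028,.028,.022),(255,0,255)),(box(0,0,.007,.035,.095),(0,255,0))]:
        q=[((proj(n,P(C,Y,p))-o+.5)*k-.5) for p in b]
        cv2.polylines(im,[np.int32(np.round(q))],True,col,1)
    for X in [P(C,Y,(20e-3*np.cos(a),-.09+20e-3*np.sin(a),.069)) for a in np.arange(0,6.28,.2)]:
        q=(proj(n,X)-o+.5)*k-.5;cv2.circle(im,tuple(int(v) for v in q),1,(0,0,255),-1)
    cv2.imwrite(f"pics/ov_{n}.png",im)
E
```

```text
(no output)
```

View pics/ov_top.png

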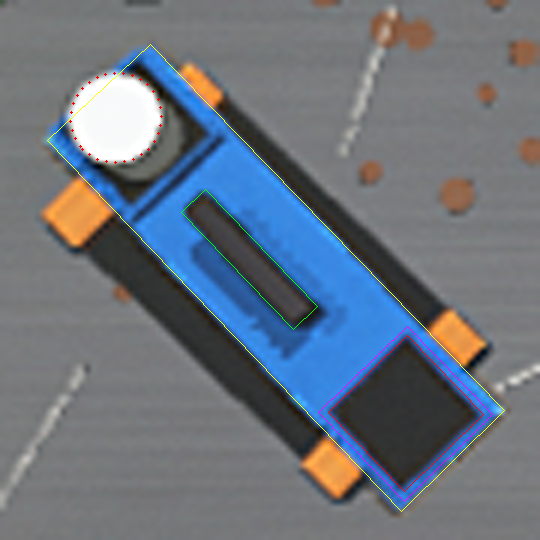

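View pics/ov_side.png

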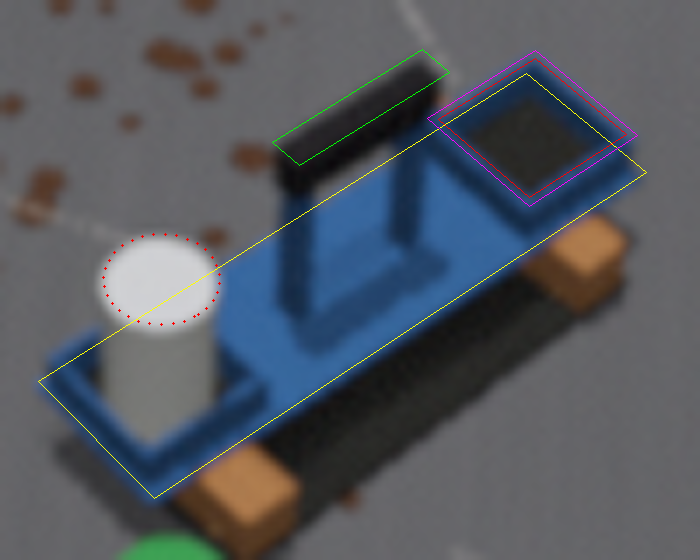

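Call:
send_rows([
  [[0, 0, 6, 0.04, 0.04, 0, 0.0854], [0, 0, 12, 0.07, 0.08, 0, 0.0854], [0, 0, 18, 0.1, 0.12, 0, 0.0854], [0, 0, 22, 0.12, 0.16, 0, 0.0854], [0, 0, 26, 0.14, 0.19, 0, 0.0854]],
])

```text
t: 0.52
tool_pos: [0.3206, -0.426, 0.4044]
tcp_rot: [-2.908, -1.187, -0.0]
force: [0.9, 0.6, 0.3]
finger_gap: 0.0857
```

The overlay fits the carrier to 1–2 mm in both views: centre (0.542, 0.157), with the +y axis heading -136°. Next I'll go over the loose blank.

Call:
send_rows([
  [[0, 0, 0, 0.03, 0.04, 0, 0.0854], [0, 0, 0, 0.055, 0.075, 0, 0.0854], [0, 0, 0, 0.08, 0.11, -0.02, 0.0854], [0, 0, 0, 0.105, 0.14, -0.04, 0.0854], [0, 0, 0, 0.13, 0.175, -0.05, 0.0854]],
])

```text
t: 0.93
tool_pos: [0.4396, -0.2662, 0.359]
tcp_rot: [-2.911, -1.181, 0.002]
force: [0.7, -0.2, -0.6]
finger_gap: 0.0854
```

Call:
send_rows([
  [[0, 0, 0, 0.012, 0.016, 0, 0.0854], [0, 0, 0, 0.0225, 0.033, 0, 0.0854], [0, 0, 0, 0.0225, 0.033, 0, 0.0854], [0, 0, 0, 0.0225, 0.033, 0, 0.0854], [0, 0, 0, 0.0225, 0.033, 0, 0.0854]],
])

```text
t: 1.35
tool_pos: [0.461, -0.2354, 0.3599]
tcp_rot: [2.911, 1.181, -0.002]
force: [-0.7, -0.9, -0.0]
finger_gap: 0.085
```

Run:
```python
from h import *
from scipy.spatial.transform import Rotation as Ro
s=arm.sense();R=Ro.from_rotvec(s['tcp_rot']).as_matrix();print(s['t'],s['tool_pos'],np.degrees(np.arctan2(R[1,1],R[0,1])),R[:,2],s['qpos'],s['force'])
cv2.imwrite("pics/top1.png",eyes.get_image("top")[150:320,280:450].repeat(3,0).repeat(3,1))
cv2.imwrite("pics/side1.png",eyes.get_image("side")[20:220,220:420].repeat(3,0).repeat(3,1))
```

```text
1.35 [ 0.46104173 -0.23535021  0.35992701] -45.852902541423624 [-1.17151401e-03 -7.07460286e-04 -9.99999064e-01] [ 0.53887135  0.62143886 -0.25057342  1.93239774  0.2533643   0.61882814
 -0.67457885] [-0.66065347 -0.91165543 -0.01265055]
```

View pics/side1.png

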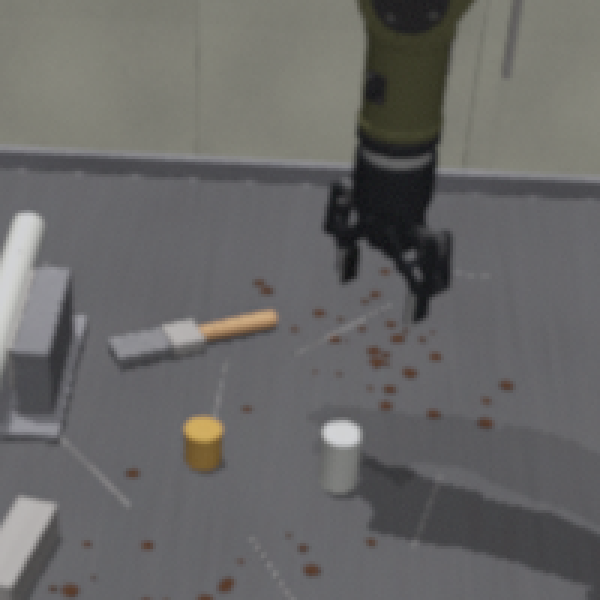

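View pics/top1.png

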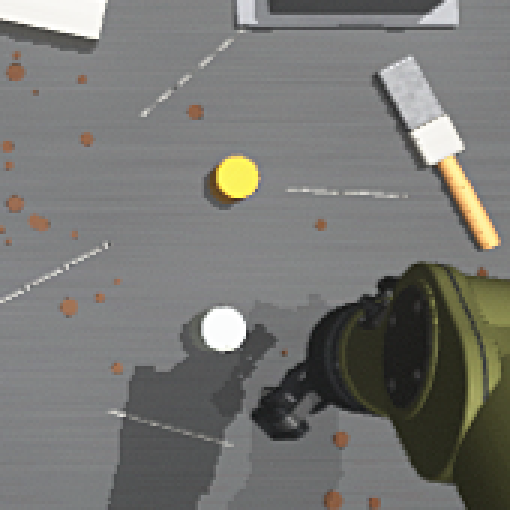

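Call:
send_rows([
  [[0, 0, 0, 0.014, 0.02, -0.015, 0.0854], [0, 0, 0, 0.0265, 0.0395, -0.035, 0.0854], [0, 0, 0, 0.0265, 0.0395, -0.055, 0.0854], [0, 0, 0, 0.0265, 0.0395, -0.075, 0.0854], [0, 0, 0, 0.0265, 0.0395, -0.075, 0.0854]],
])

```text
t: 1.87
tool_pos: [0.4867, -0.1954, 0.2823]
tcp_rot: [-2.908, -1.179, 0.008]
force: [-0.4, -0.1, 0.2]
finger_gap: 0.0855
```

Run:
```python
from h import *
s=arm.sense();print(s['t'],s['tool_pos'],s['force'])
cv2.imwrite("pics/side2.png",cv2.resize(eyes.get_image("side")[70:220,260:410],None,fx=4,fy=4))
```

```text
1.8667 [ 0.4866763  -0.19543452  0.28225455] [-0.41299715 -0.08865469  0.16519821]
```

View pics/side2.png

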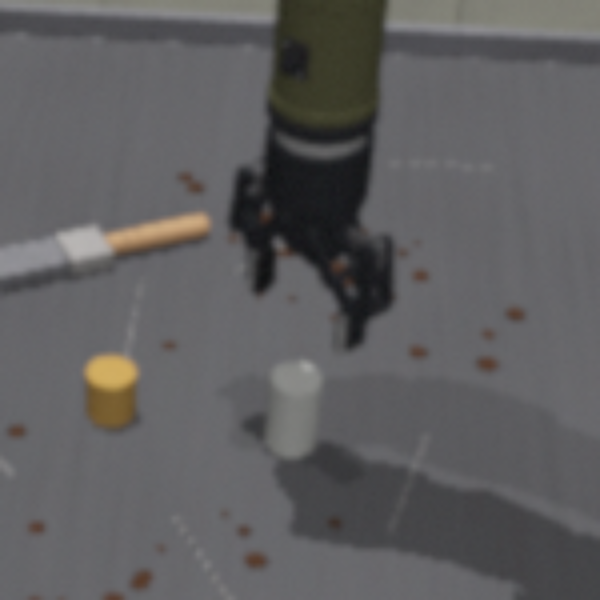

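The open jaws stand centred over the blank, and the positions agree. Descending.

Call:
send_rows([
  [[0, 0, 0, 0, 0, -0.02, 0.0854], [0, 0, 0, 0, 0, -0.04, 0.0854], [0, 0, 0, 0, 0, -0.06, 0.0854], [0, 0, 0, 0, 0, -0.08, 0.0854], [0, 0, 0, 0, 0, -0.08, 0.0854]],
])

```text
t: 2.33
tool_pos: [0.4874, -0.1957, 0.2037]
tcp_rot: [-2.91, -1.179, 0.004]
force: [-0.3, 0.3, -0.4]
finger_gap: 0.0857
```

Call:
send_rows([
  [[0, 0, 0, 0, 0, 0, 0.06], [0, 0, 0, 0, 0, 0, 0.05], [0, 0, 0, 0, 0, 0, 0.045], [0, 0, 0, 0, 0, 0, 0.04], [0, 0, 0, 0, 0, 0, 0.02]],
])

```text
t: 2.75
tool_pos: [0.4885, -0.1952, 0.2067]
tcp_rot: [2.909, 1.181, 0.002]
force: [-1.0, 0.1, 7.7]
finger_gap: 0.0387
```

Call:
send_rows([
  [[0, 0, 0, 0, 0, 0, 0.02], [0, 0, 0, 0, 0, 0, 0.02], [0, 0, 0, 0, 0, 0, 0.02], [0, 0, 0, 0, 0, 0, 0.02], [0, 0, 0, 0, 0, 0, 0.02]],
])

```text
t: 3.17
tool_pos: [0.4885, -0.1951, 0.2067]
tcp_rot: [2.909, 1.181, 0.002]
force: [-1.7, 1.1, 7.5]
finger_gap: 0.0387
```

Call:
send_rows([
  [[0, 0, 0, 0, 0, 0.01, 0.02], [0, 0, 0, 0, 0, 0.03, 0.02], [0, 0, 0, 0, 0, 0.055, 0.02], [0, 0, 0, 0, 0, 0.08, 0.02], [0, 0, 0, 0, 0, 0.08, 0.02]],
])

```text
t: 3.58
tool_pos: [0.4894, -0.1955, 0.2898]
tcp_rot: [2.906, 1.179, 0.01]
force: [0.4, 0.5, -0.7]
finger_gap: 0.0387
```

Run:
```python
from h import *
s=arm.sense();print(s['t'],s['tool_pos'],s['tcp_rot'],s['force'])
cv2.imwrite("pics/side3.png",cv2.resize(eyes.get_image("side")[70:220,260:410],None,fx=4,fy=4))
```

```text
3.5833 [ 0.48940418 -0.19551762  0.28979828] [2.90631654 1.17947045 0.00958853] [ 0.4016795   0.51386012 -0.72733873]
```

View pics/side3.png

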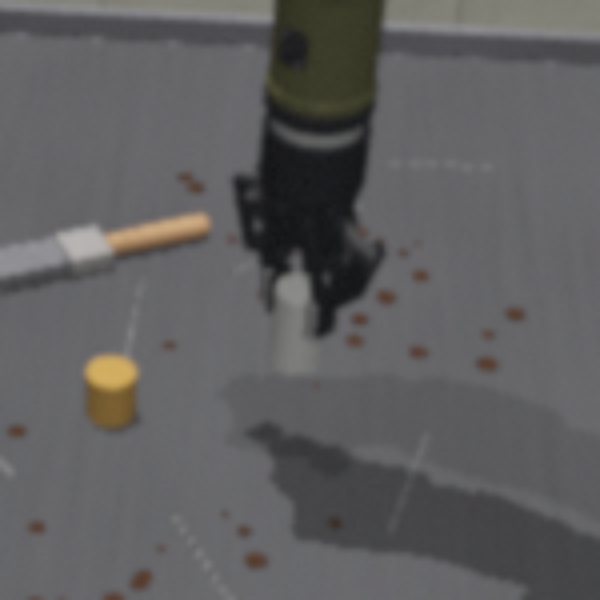

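Call:
send_rows([
  [[0, 0, 0, 0, 0.02, 0.01, 0.02], [0, 0, 0, -0.002, 0.05, 0.02, 0.02], [0, 0, 0, -0.003, 0.08, 0.02, 0.02], [0, 0, 0, -0.004, 0.11, 0.02, 0.02], [0, 0, 0, -0.005, 0.14, 0.02, 0.02]],
])

```text
t: 4.05
tool_pos: [0.4826, -0.0538, 0.3047]
tcp_rot: [-2.911, -1.181, 0.002]
force: [1.0, 0.4, -1.9]
finger_gap: 0.0386
```

Call:
send_rows([
  [[0, 0, 0, -0.002, 0.03, 0, 0.02], [0, 0, 0, -0.004, 0.06, 0, 0.02], [0, 0, 0, -0.005, 0.09, 0, 0.02], [0, 0, 0, -0.006, 0.11, 0, 0.02], [0, 0, 0, -0.006, 0.11, 0, 0.02]],
])

```text
t: 4.47
tool_pos: [0.4767, 0.0606, 0.3046]
tcp_rot: [-2.902, -1.194, -0.002]
force: [-0.7, 0.6, -0.4]
finger_gap: 0.0379
```

Run:
```python
from h import *
from scipy.spatial.transform import Rotation as Ro
s=arm.sense();R=Ro.from_rotvec(s['tcp_rot']).as_matrix();print(s['t'],s['tool_pos'],np.degrees(np.arctan2(R[1,1],R[0,1])),R[:,2],s['qpos'],s['force'])
```

```text
4.4667 [0.47668815 0.0605966  0.30461408] -45.28821478616011 [-4.77448801e-04  3.79884624e-03 -9.99992670e-01] [-0.14708252  0.67685128 -0.11817937  2.08881768  0.18762166  0.38502451
 -1.20395031] [-0.74213362  0.55460526 -0.38681432]
```

Call:
send_rows([
  [[0, 0, 0, 0, 0.015, 0, 0.02], [0, 0, 0, 0.001, 0.034, 0, 0.02], [0, 0, 0, 0.001, 0.034, -0.01, 0.02], [0, 0, 0, 0.001, 0.034, -0.02, 0.02], [0, 0, 0, 0.001, 0.034, -0.02, 0.02]],
])

```text
t: 4.88
tool_pos: [0.4774, 0.0886, 0.2834]
tcp_rot: [-2.91, -1.183, 0.007]
force: [-0.5, 0.5, -2.6]
finger_gap: 0.0386
```

Run:
```python
from h import *
from scipy.spatial.transform import Rotation as Ro
s=arm.sense();R=Ro.from_rotvec(s['tcp_rot']).as_matrix();print(s['t'],s['tool_pos'],np.degrees(np.arctan2(R[1,1],R[0,1])),R[:,2],s['force'])
cv2.imwrite("pics/side4.png",cv2.resize(eyes.get_image("side")[170:300,250:380],None,fx=4.5,fy=4.5,interpolation=cv2.INTER_CUBIC))
cv2.imwrite("pics/top4.png",cv2.resize(eyes.get_image("top")[180:310,170:300],None,fx=4.5,fy=4.5,interpolation=cv2.INTER_CUBIC))
```

```text
4.8833 [0.47739985 0.08863857 0.28341067] -45.7710740980637 [-0.00386504 -0.00156357 -0.99999131] [-0.4901029   0.4525641  -2.59246529]
```

View pics/side4.png

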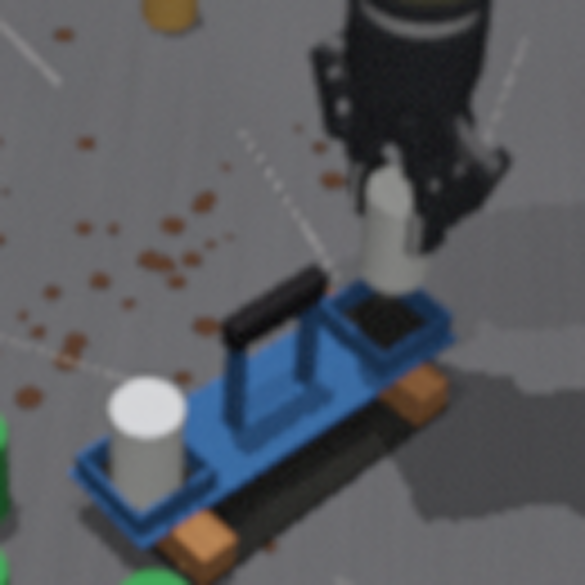

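View pics/top4.png

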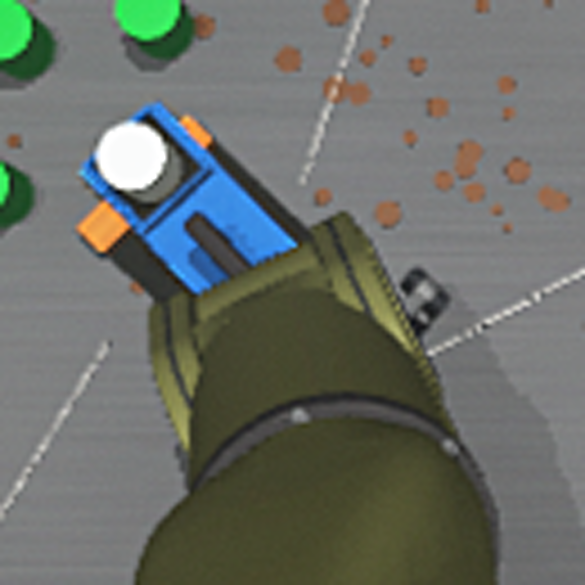

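The blank hangs upright over the empty pocket. It still needs about 6 mm in y, so I'll settle first.

Call:
send_rows([
  [[0, 0, 0, 0, 0, 0, 0.02], [0, 0, 0, 0, 0, 0, 0.02]],
])

```text
t: 5.15
tool_pos: [0.4784, 0.0886, 0.2854]
tcp_rot: [2.911, 1.181, 0.001]
force: [-0.8, -0.3, -1.5]
finger_gap: 0.0385
```

Call:
send_rows([
  [[0, 0, 0, -0.001, 0.006, 0, 0.02], [0, 0, 0, -0.001, 0.006, -0.006, 0.02], [0, 0, 0, -0.001, 0.006, -0.014, 0.02], [0, 0, 0, -0.001, 0.006, -0.014, 0.02], [0, 0, 0, -0.001, 0.006, -0.014, 0.02]],
])

```text
t: 5.57
tool_pos: [0.4769, 0.095, 0.2704]
tcp_rot: [2.911, 1.182, -0.003]
force: [-0.4, -0.1, -1.3]
finger_gap: 0.0383
```

Run:
```python
from ov import *
s=arm.sense();print(s['t'],s['tool_pos'],s['tcp_rot'],s['force'])
im=cv2.resize(eyes.get_image("side")[200:270,310:380],None,fx=8,fy=8,interpolation=cv2.INTER_CUBIC)
# predicted circle of blank bottom
z=s['tool_pos'][2]-.2067
pts=[(proj('side',[s['tool_pos'][0]+.02*np.cos(a),s['tool_pos'][1]+.02*np.sin(a),zz])-[310,200]+.5)*8-.5 for zz in (z,z+.065) for a in np.arange(0,6.28,.15)]
for q in pts: cv2.circle(im,tuple(int(v) for v in q),1,(0,0,255),-1)
cv2.imwrite("pics/side5.png",im)
```

```text
5.5667 [0.47692772 0.09496505 0.27041731] [ 2.91055922e+00  1.18241382e+00 -2.64469676e-03] [-0.37285552 -0.06548446 -1.279696  ]
```

View pics/side5.png

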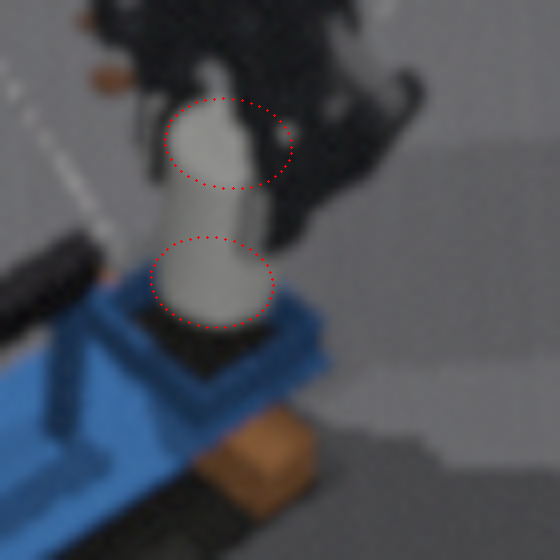

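The predicted outline matches the blank, which is centred on the pocket. Lowering it now.

Call:
send_rows([
  [[0, 0, 0, 0, 0, -0.008, 0.02], [0, 0, 0, 0, 0, -0.016, 0.02], [0, 0, 0, 0, 0, -0.023, 0.02], [0, 0, 0, 0, 0, -0.027, 0.02], [0, 0, 0, 0, 0, -0.027, 0.02]],
])

```text
t: 6.03
tool_pos: [0.4769, 0.095, 0.2429]
tcp_rot: [-2.91, -1.182, 0.003]
force: [-0.4, 0.3, -2.1]
finger_gap: 0.0385
```

Call:
send_rows([
  [[0, 0, 0, 0, 0, -0.001, 0.02], [0, 0, 0, 0, 0, -0.001, 0.02]],
])

```text
t: 6.2
tool_pos: [0.4773, 0.0951, 0.243]
tcp_rot: [2.911, 1.182, -0.0]
force: [0.7, 0.7, -1.9]
finger_gap: 0.0382
```

Call:
send_rows([
  [[0, 0, 0, 0, 0, -0.001, 0.02], [0, 0, 0, 0, 0, -0.002, 0.02], [0, 0, 0, 0, 0, -0.002, 0.02]],
])

```text
t: 6.45
tool_pos: [0.4773, 0.095, 0.2412]
tcp_rot: [2.911, 1.182, 0.0]
force: [-0.1, -0.4, -1.9]
finger_gap: 0.0386
```

Call:
send_rows([
  [[0, 0, 0, 0, 0, -0.001, 0.02], [0, 0, 0, 0, 0, -0.002, 0.02], [0, 0, 0, 0, 0, -0.002, 0.02]],
])

```text
t: 6.7
tool_pos: [0.4772, 0.0951, 0.2407]
tcp_rot: [2.91, 1.182, 0.002]
force: [-2.0, 0.5, 14.9]
finger_gap: 0.0384
```

Contact came at z = 0.2407, exactly as predicted. Ease off and release.

Call:
send_rows([
  [[0, 0, 0, 0, 0, 0.0015, 0.02], [0, 0, 0, 0, 0, 0.0015, 0.05], [0, 0, 0, 0, 0, 0.0015, 0.07], [0, 0, 0, 0, 0, 0.0015, 0.0854], [0, 0, 0, 0, 0, 0.0015, 0.0854]],
])

```text
t: 7.12
tool_pos: [0.4773, 0.0951, 0.2405]
tcp_rot: [2.911, 1.182, -0.0]
force: [-0.5, 0.8, -0.1]
finger_gap: 0.083
```

Call:
send_rows([
  [[0, 0, 0, 0, 0, 0, 0.0854], [0, 0, 0, 0, 0, 0, 0.0854], [0, 0, 0, 0, 0, 0.01, 0.0854], [0, 0, 0, 0, 0, 0.03, 0.0854], [0, 0, 0, 0, 0, 0.055, 0.0854]],
])

```text
t: 7.53
tool_pos: [0.4767, 0.095, 0.2957]
tcp_rot: [-2.91, -1.182, 0.005]
force: [1.8, -0.7, -0.3]
finger_gap: 0.0855
```

Call:
send_rows([
  [[0, 0, 0, 0, 0, 0.025, 0.0854], [0, 0, 0, 0, 0, 0.045, 0.0854], [0, 0, 0, 0, 0, 0.05, 0.0854], [0, 0, 0, 0, 0, 0.05, 0.0854], [0, 0, 0, 0, 0, 0.05, 0.0854]],
])

```text
t: 7.95
tool_pos: [0.477, 0.0949, 0.3457]
tcp_rot: [2.911, 1.182, 0.0]
force: [0.5, 0.4, 0.1]
finger_gap: 0.0853
```

Run:
```python
from ov import *
s=arm.sense();print(s['t'],s['tool_pos'],s['tcp_rot'],s['force'],s['qpos'])
C=(0.542,0.157);Y=-135.9
o=np.array([250,190]);k=5
im=cv2.resize(eyes.get_image("side")[190:300,250:370],None,fx=k,fy=k,interpolation=cv2.INTER_CUBIC)
for b,col in [(box(0,0,.033,.12,.004),(0,255,255)),(box(0,0,.007,.035,.095),(0,255,0))]:
    q=[((proj('side',P(C,Y,p))-o+.5)*k-.5) for p in b];cv2.polylines(im,[np.int32(np.round(q))],True,col,1)
cv2.imwrite("pics/side6.png",im)
cv2.imwrite("pics/top6.png",cv2.resize(eyes.get_image("top")[180:310,170:300],None,fx=4.5,fy=4.5,interpolation=cv2.INTER_CUBIC))
```

```text
7.95 [0.4770017  0.09490634 0.34567375] [2.91061005e+00 1.18198110e+00 1.25470693e-04] [0.50554565 0.38530431 0.14250449] [-0.21011917  0.60720346 -0.12762873  2.03874759  0.15117409  0.50421029
 -1.24700795]
```

View pics/side6.png

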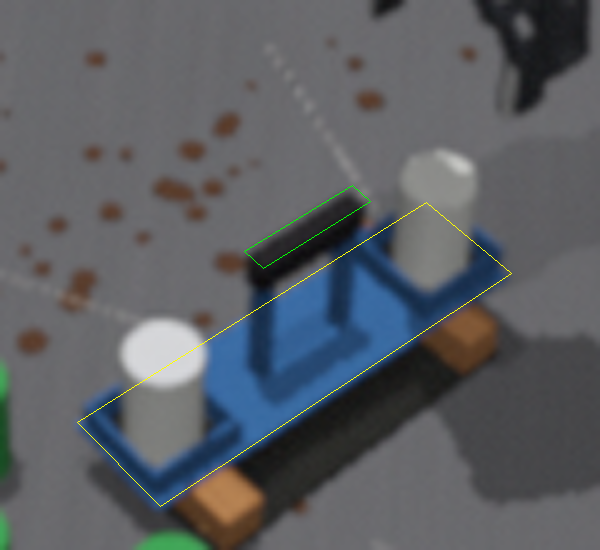

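View pics/top6.png

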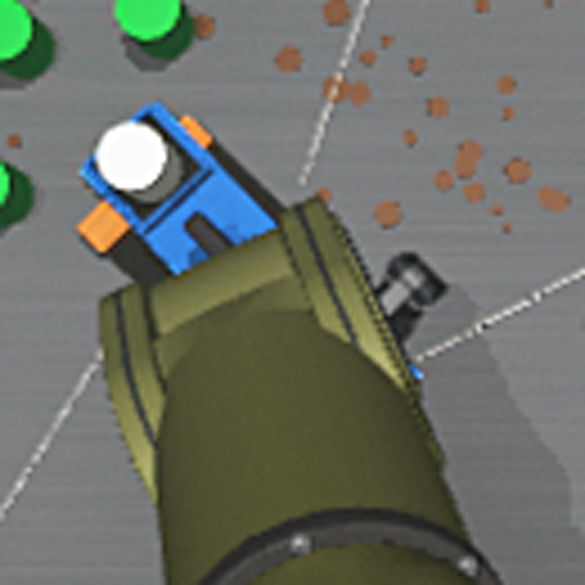

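The blank stands upright in the pocket and the carrier hasn't moved. On to the handle.

Call:
send_rows([
  [[0, 0, 0, 0.02, 0.02, 0, 0.0854], [0, 0, 0, 0.045, 0.042, 0, 0.0854], [0, 0, 0, 0.065, 0.0615, 0, 0.0854], [0, 0, 0, 0.065, 0.0615, 0, 0.0854], [0, 0, 0, 0.065, 0.0615, 0, 0.0854]],
])

```text
t: 8.47
tool_pos: [0.5424, 0.1578, 0.3441]
tcp_rot: [-2.909, -1.185, 0.002]
force: [-0.9, -0.2, 0.4]
finger_gap: 0.0855
```

Run:
```python
from h import *
from scipy.spatial.transform import Rotation as Ro
s=arm.sense();R=Ro.from_rotvec(s['tcp_rot']).as_matrix();print(s['t'],s['tool_pos'],np.degrees(np.arctan2(R[1,1],R[0,1])),R[:,2])
cv2.imwrite("pics/side7.png",cv2.resize(eyes.get_image("side")[170:300,250:380],None,fx=4.5,fy=4.5,interpolation=cv2.INTER_CUBIC))
```

```text
8.4667 [0.54239105 0.15777691 0.34412012] -45.672500089159904 [-1.68500123e-03 -6.79047241e-05 -9.99998578e-01]
```

View pics/side7.png

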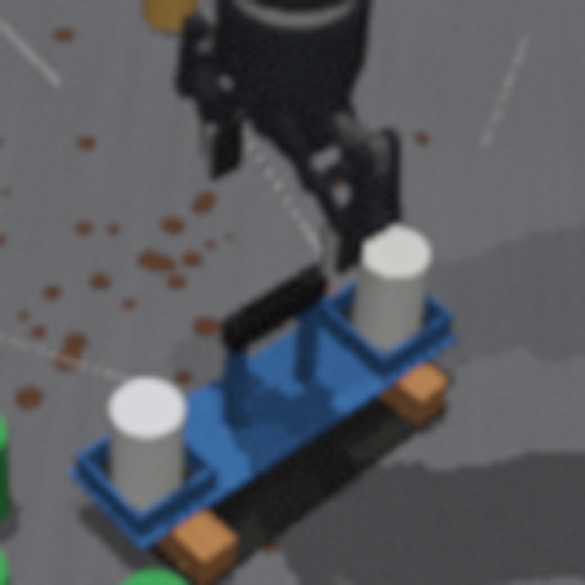

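Call:
send_rows([
  [[0, 0, 0, 0, -0.001, -0.02, 0.0854], [0, 0, 0, 0, -0.001, -0.04, 0.0854], [0, 0, 0, 0, -0.001, -0.06, 0.0854], [0, 0, 0, 0, -0.001, -0.076, 0.0854], [0, 0, 0, 0, -0.001, -0.076, 0.0854]],
])

```text
t: 8.93
tool_pos: [0.54, 0.1538, 0.2663]
tcp_rot: [2.911, 1.181, -0.014]
force: [-0.3, 0.2, 0.7]
finger_gap: 0.0853
```

Call:
send_rows([
  [[0, 0, 0, 0, 0, 0, 0.06], [0, 0, 0, 0, 0, 0, 0.04], [0, 0, 0, 0, 0, 0, 0.03], [0, 0, 0, 0, 0, 0, 0.022], [0, 0, 0, 0, 0, 0, 0.018]],
])

```text
t: 9.35
tool_pos: [0.5425, 0.1555, 0.2705]
tcp_rot: [2.911, 1.182, 0.002]
force: [-0.8, 1.0, 0.7]
finger_gap: 0.026
```

Call:
send_rows([
  [[0, 0, 0, 0, 0, 0, 0.015], [0, 0, 0, 0, 0, 0, 0.012], [0, 0, 0, 0, 0, 0, 0.0], [0, 0, 0, 0, 0, 0, 0.0], [0, 0, 0, 0, 0, 0, 0.0]],
])

```text
t: 9.77
tool_pos: [0.5416, 0.1565, 0.2701]
tcp_rot: [-2.909, -1.182, 0.0]
force: [-4.0, 2.4, 6.0]
finger_gap: 0.0128
```

Run:
```python
from h import *
from scipy.spatial.transform import Rotation as Ro
s=arm.sense();R=Ro.from_rotvec(s['tcp_rot']).as_matrix();print(s['t'],s['tool_pos'],np.degrees(np.arctan2(R[1,1],R[0,1])),R[:,2],s['force'],s['wrist_torque'],s['finger_gap'])
cv2.imwrite("pics/side8.png",cv2.resize(eyes.get_image("side")[170:300,250:380],None,fx=4.5,fy=4.5,interpolation=cv2.INTER_CUBIC))
```

```text
9.7667 [0.54163591 0.15650536 0.27011316] -45.761542520863244 [-7.44349365e-04  1.27325439e-03 -9.99998912e-01] [-3.98865137  2.44707038  6.03738732] [ 0.52804244  0.73010988 -0.18228693] 0.012806190321016708
```

View pics/side8.png

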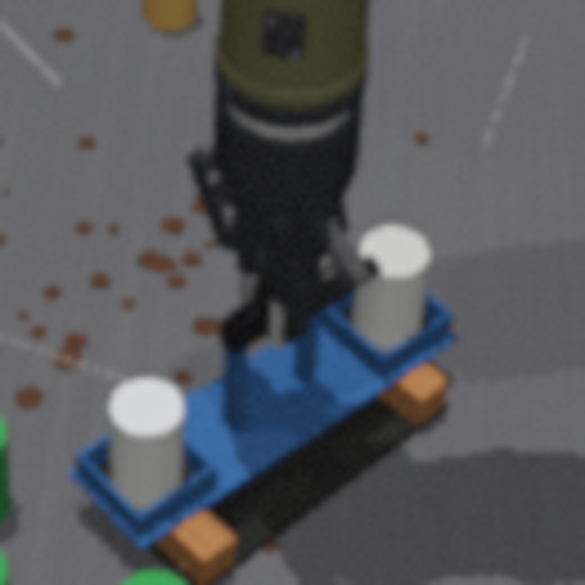

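The handle is gripped near its middle, with a gap of 12.8 mm on the 14 mm bar. Lifting gently.

Call:
send_rows([
  [[0, 0, 0, 0, 0, 0.003, 0.0], [0, 0, 0, 0, 0, 0.006, 0.0], [0, 0, 0, 0, 0, 0.01, 0.0], [0, 0, 0, 0, 0, 0.015, 0.0], [0, 0, 0, 0, 0, 0.015, 0.0]],
])

```text
t: 10.23
tool_pos: [0.5426, 0.1552, 0.2853]
tcp_rot: [2.91, 1.181, 0.002]
force: [0.4, -0.2, -7.7]
finger_gap: 0.0131
```

Run:
```python
from h import *
s=arm.sense();print(s['t'],s['tool_pos'],s['tcp_rot'],s['force'],s['wrist_torque'],s['finger_gap'])
cv2.imwrite("pics/side9.png",cv2.resize(eyes.get_image("side")[170:300,250:380],None,fx=4.5,fy=4.5,interpolation=cv2.INTER_CUBIC))
```

```text
10.2333 [0.54259702 0.15523872 0.28528063] [2.91042536e+00 1.18131214e+00 1.71022581e-03] [ 0.42030639 -0.24785922 -7.7406458 ] [ 0.00974207 -0.0724921   0.03172157] 0.013053384009538049
```

View pics/side9.png

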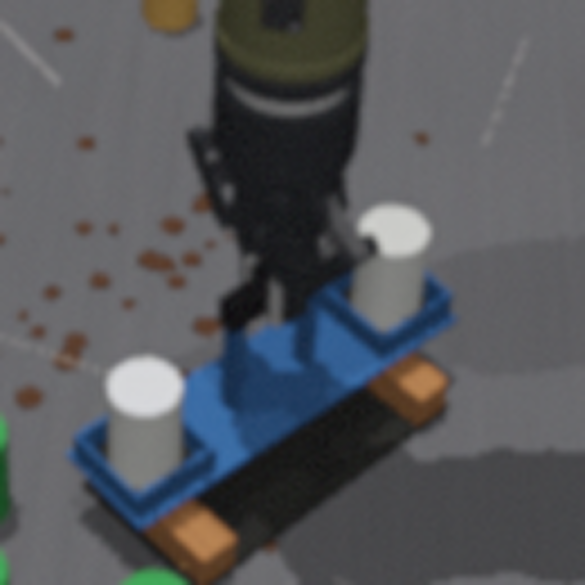

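Both ends came up equally (about 20 px in the crop each), and the force reads 7.7 N, which fits the full load. I'll continue to 10 cm.

Call:
send_rows([
  [[0, 0, 0, 0, 0, 0.008, 0.0], [0, 0, 0, 0, 0, 0.018, 0.0], [0, 0, 0, 0, 0, 0.028, 0.0], [0, 0, 0, 0, 0, 0.038, 0.0], [0, 0, 0, 0, 0, 0.044, 0.0]],
])

```text
t: 10.7
tool_pos: [0.5426, 0.1557, 0.3306]
tcp_rot: [2.911, 1.182, 0.004]
force: [0.2, 0.3, -7.1]
finger_gap: 0.0127
```

Call:
send_rows([
  [[0, 0, 0, 0, 0, 0.01, 0.0], [0, 0, 0, 0, 0, 0.02, 0.0], [0, 0, 0, 0, 0, 0.03, 0.0], [0, 0, 0, 0, 0, 0.037, 0.0], [0, 0, 0, 0, 0, 0.041, 0.0]],
])

```text
t: 11.12
tool_pos: [0.5425, 0.1556, 0.371]
tcp_rot: [2.911, 1.182, 0.003]
force: [0.6, -1.0, -8.0]
finger_gap: 0.0129
```

Call:
send_rows([
  [[0, 0, 0, 0, 0, 0, 0.0], [0, 0, 0, 0, 0, 0, 0.0], [0, 0, 0, 0, 0, 0, 0.0], [0, 0, 0, 0, 0, 0, 0.0], [0, 0, 0, 0, 0, 0, 0.0]],
])

```text
t: 11.53
tool_pos: [0.5421, 0.1555, 0.3691]
tcp_rot: [2.911, 1.182, -0.002]
force: [0.0, 0.6, -7.8]
finger_gap: 0.0133
```

Run:
```python
from ov import *
s=arm.sense();print(s['t'],s['tool_pos'],s['tcp_rot'],s['force'],s['wrist_torque'],s['finger_gap'],abs(s['dq']).max())
k=4;o=np.array([230,130])
im=cv2.resize(eyes.get_image("side")[130:280,230:400],None,fx=k,fy=k,interpolation=cv2.INTER_CUBIC)
dz=s['tool_pos'][2]-.2701
for b in [box(0,0,.033,.12,.004)]:
    q=[((proj('side',P((.542,.1555),-135.9,p,.03+dz))-o+.5)*k-.5) for p in b];cv2.polylines(im,[np.int32(np.round(q))],True,(0,255,255),1)
cv2.imwrite("pics/side10.png",im)
cv2.imwrite("pics/top10.png",eyes.get_image("top"))
print(dz)
```

```text
11.5333 [0.54207024 0.15548436 0.36905646] [ 2.91065535e+00  1.18218182e+00 -1.81926679e-03] [ 0.04763438  0.62454172 -7.76223042] [-0.06178099  0.0249853   0.02526377] 0.013290538555478328 0.002900996131778075
0.09895646273595915
```

View pics/side10.png

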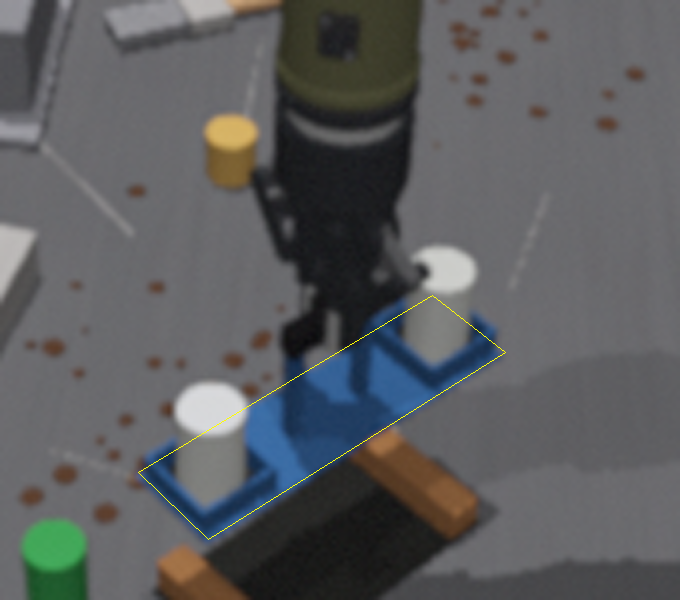

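View pics/top10.png

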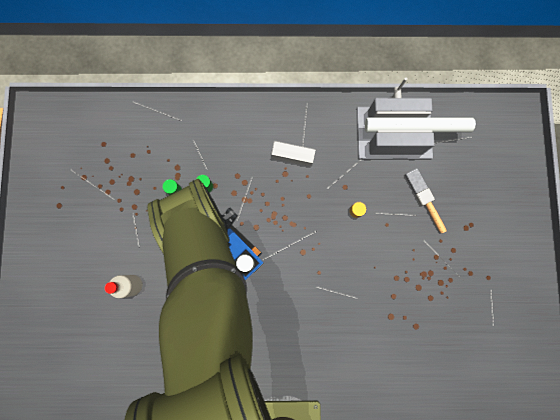

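The carrier hangs level: the model outline raised by 99 mm fits both ends. Both blanks are in their pockets and the bystanders haven't moved.

```bash
python3 -c "
from workcell import arm
print(arm.job_done())"
```

```text
the job is handed in; nothing more can be done
None
```

The job is done and handed in at about 11.6 s of the 54 s. The loose blank stands in the empty pocket, and the arm is holding the carrier steady in the air by its handle.

- **Lift:** the carrier is about 99 mm above its battens. Its expected outline at that height matched the side picture at both ends, so it is level to within what the picture can show.
- **Blanks:** the side picture shows both blanks upright in their pockets.
- **Hold:** the arm was still, with a steady load of about 7.8 N. That is a little more than the 6.9 N or so expected from the stated masses. The finger opening on the 14 mm bar read 13 mm.
- **Forces:** the highest wrist force I read was about 15 N, when the blank touched the pocket floor.
- **Other objects:** the last top view shows the brass offcut, square tube, oil bottle and brush where they were. The arm hid one of the green look-alikes in that view, but nothing went near it.

No check failed.

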